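# Fit the cell in the kitchen radio and snap its battery flap shut

## Robot

A 6-joint arm with a two-finger parallel gripper is mounted at the origin on a cart in front of the work surface, level with it; the furniture and walls round the work are solid. World frame = base frame: x ahead of the robot, y to its left, z up, the work surface at z = 0. Lengths are in mm, angles in rad, forces in N, time in s.
With the tool pointing down it reaches from about 350 to 875 mm from the base axis. Payload 4.2 kg.
Tool frame: the origin (TCP) lies midway between the tips of the shut fingers; the grasp point (between the pads) lies 19 mm behind it (arm.tcp_to_grasp is the distance from the TCP to the grasp point, in mm); z points along the fingers, y is the line along which they close (so a half turn about z gives the same grasp; the last joint's range is limited). The gripper opens to 85 mm and grips with 20 to 120 N. Pads are 22 mm wide; open, the fingers measure 114 mm over their backs; the gripper's body (76 mm by 85 mm) begins 54 mm behind the grasp point. The pads swing forward as they close: fully open they stand 13 mm farther back than shut.
Start: joints at [1.565, 0.385, 0.008, 0, -1.194, -0.259], TCP at [163.541, 603.203, 231.312] pointing down, gripper open.
Joint ranges: [-3.14, 3.14], [-1.21, 2.06], [-1.07, 1.41], [-3.16, 2.05], [-2.99, -0.16], [-3.1, 3.1]. Speed limits (rad/s): [2.79, 2.79, 3.14, 3.14, 3.14, 3.14].

## Interface

Orientations are given as a unit quaternion [x, y, z, w].
In Python, from bench import arm gives the robot as it stands.
- The arm moves only by the tool arm_command, never from a script. Its argument "rows" is a list of rows, each a list of 2 entries, a list of its own where there are three numbers: the shift along the tool's x, y, z as a fraction of full scale, then the turn, a rotation vector about the tool's x, y, z as a fraction of full scale. In form: [[[x, y, z], [wx, wy, wz]], ...]. A call has 1 to 5 rows; each row is the pose to reach, as a shift and turn from the pose commanded when the call began, along the tool's axes at that moment, turning the shorter way round; what a row does not reach only later rows make up. Full scale, the value 1, is 0.25 m for a shift and 180 degrees for a turn. A row lasts 1/10 s, in which the tool goes at most 50 mm and 8.59 degrees, less where a joint would pass 70% of its speed; a pose out of reach is approached as far as the arm can. A call with a number of a shift or a turn outside -1 to 1 is refused whole. A call with a gripper value outside its range is refused whole. "grip" is the opening, from 0 (shut) to 1 (fully open), set as the call begins (left out, the last holds). The fingers move at their own pace and stop on an object; the grip force is fixed at half the most. Time passes only in rows, so rows that repeat a pose let the fingers close. It gives the time, the measured TCP pose, the force, the opening and the grip force at its end, in the units of the state.
- arm.read_state(): the state, without advancing time (a new reading comes with each control period).
- arm.get_image(name): name is "scene" or "top"; returns (picture, depth): 420x560x3 uint8, blue, green, red; 420x560 float32, mm along the optical axis (not along the pixel's ray), 0 where there is no reading.
- arm.camera_info(name): a dict with "fx", "fy", "cx", "cy" (pixels), "extrinsics" (4x4, takes a point from camera to world coordinates). Camera axes: x right, y down, z forward; pixel columns grow to the right and rows downward; lengths in mm; the calibration is good to about 2 mm. A picture is of the moment at which its call begins. camera_info takes no time and is no camera call.
- arm.job_done(): hands the job in; it is judged then, once.
Trained networks look in the newest picture that a camera, given by its name, has taken for a name from the list of things; names that differ only in an ending like _2 or _b are one class to them, and where a whole thing is asked for, a point or a joint stands for the part that bears it (a point fixed in the world has none). Each returns a list of dicts, best first, with "score" (0 to 1); they miss things now and then, are a little off and sometimes report something else, mostly with a low value. They report only what shows in the picture. A call takes as long as a camera call. They do not tell look-alikes from the thing itself.
- arm.spot_in(camera, query): "position" ([column, row] in pixels, amid what is visible of it).
The state is a dict: "clock": time; "joints": joint angles; "joint_vel": joint speeds; "joint_efforts": joint torques, N m; "position": TCP position; "ee_rot": TCP orientation; "contact_force": force on the tool from outside, world axes, zero at the start; "wrist_torque": the same for the moment, N m; "gripper_width": finger opening in mm; "grasp_force": force on a finger pad.
Only numpy, scipy, OpenCV 4.12 (cv2) and the standard library are available. Lean on these libraries where they do the work, as an engineer would, in place of code of your own. Each camera call takes 0.05 s, during which the arm holds its last target. There are 200 camera calls.

## Task

The kitchen radio lies on its front with its battery flap open: fit the loose cell. Press its flat end back against the coil spring, drop the end with the button in behind the two ribs so that it lies level in its bay with the button against the contact, then shut the flap until its catch snaps and it stays shut. Work by feel and force nothing - the spring contact, the ribs and the flap break under a hard shove - and leave the mug, the jar and the keys where they are.

Things in the scene. Friction and masses are not known exactly. Their poses are not given: they have to be found in the camera images.
- radio: kitchen radio, white back, wooden front, lying on its front, fixed: 129 (x) x 172 (y) x 56 mm, from x -61 to 68, y -64 to 108; dials and a carrying handle on +x reach x 97. Origin: on the worktop straight below the middle of the battery bay. +x runs along the bay from the coil spring to the button contact, z up
- bay (a point): middle of the open battery pocket at its rim (z 56): 93 (x) x 92 mm, room for fingers beside the cell. In it a grey cradle is stuck up to 6 mm off centre to either x side, differently each time; no pose given here shows it. Cradle (mm, when central): floor z 28; spring wall x -41.75, cheeks 37.4 apart from there to x -28, to z 55; end wall x 33 to 35.5, top z 54. Axes as the radio
- seat (a point): where the cell's centre comes to rest if the cradle is central (else shifted with it up to 6 mm in x): radio z 45, cell top z 62. The cell's shoulder seats on two thin ribs with faces at x 28.75 (y 6.7 to 15 each side, tops z 50; each bears 15 N), its button stands in the 13.4 mm gap between them. Axes as the radio
- spring_tip (a point): where the free tip of the coil spring stands if the cradle is central: a 10 mm disc on the seat's axis, 18.5 mm from the spring wall; this point does not move. It yields to -x at 900 N/m: 7.5 mm (7 N) behind a seated cell; the tilted cell gets past the ribs with it 10 to 12 mm back (9 to 11 N); at 12.5 mm it is solid, over 20 N crushes it. Axes as the radio
- cell_center (a point): loose cylindrical battery cell, centre of it: 34 mm diameter, 61.5 mm long over all (59.5 mm can plus a button 9.5 mm across and 2 mm high), about 140 g, lying on its side on the worktop. x: along its axis toward the button end
- cell_button (a point): outer face of the cell's button, 30.75 mm from the cell's centre; the opposite, flat end belongs on the spring. Axes as the cell
- flap (a joint): opening angle of the battery flap, rad: 0 shut, stop at 2.1; it starts standing open at about 1.7 to 2.05. Hinge line parallel to the radio's y at radio x 47, z 60. A weak spring opens it (below 1 N at its edge) until the catch snaps, which takes about 6 to 10 N pressing down near the free edge; flap and radio bear 30 N of the robot's push
- flap_edge (a point): middle of the flap's free edge on its outside, 100 mm from the hinge line. The flap is a white cover 101 mm long, 100 mm wide (y +-50), 10 mm deep, 3 mm thick; shut, its outside is level at 67 mm above the worktop and this point lies at radio x -53. Axes: x from the free edge toward the hinge, z out of its outside
- catch: sprung grey catch, a clip 14 mm wide at radio x -61 to -55, top 65 mm above the worktop, on the rim at the spring end; its nose yields to -x and snaps over the flap's lip. Origin at the nose
- mug: striped mug with a handle, 84 mm wide, 91 mm high; bystander. Origin at its underside
- jar: glass jar with a screw lid, 60 mm wide, 86 mm high; bystander. Origin at its underside
- keys: bunch of keys with a fob, flat, 101 x 122 mm; bystander. Origin at its underside
Things that resemble listed ones, but are neither listed nor needed, are in the scene too. There is more than one size of the part that bears cell_center; the job needs the smaller.

How it is judged:
By the outcome, as a careful person would: the job done as asked, in the order asked, and still so for the second after the job is handed in, with the robot touching nothing.
It also fails if it takes over 72 s, if anything falls off the work surface, if the arm or the gripper's body presses on something with over 40 N, if the wrist force passes 120 N, or if a joint passes its speed limit or range.

## Working session

There is one attempt and no reset: what is moved stays moved. The work goes in short steps, Python scripts to look and compute and a tool call to move; the robot and the scene stay as the last step left them, time stands still between calls to the robot, and variables do not carry over. Pictures are saved under pics/ and viewed, at most 10 in all, crops included, and the job is handed in when it is done.

Besides the shell and the picture viewer there is one more tool, called after "Request:" in YAML: its name, and indented under it one key for each argument. arm_command: Moves the arm, as the interface text tells. Shift numbers are shares of 0.25 m and turn numbers shares of 180 degrees, none past 1 either way. Its arguments: {"type":"object","properties":{"rows":{"type":"array","items":{"type":"array"}},"grip":{"type":"number"}},"required":["rows"]}

```bash
mkdir -p pics; ls; cat > h.py <<'E'
import numpy as np, cv2
from bench import arm
from scipy.spatial.transform import Rotation as R
def snap(c,save=None):
    im,d=arm.get_image(c); 
    if save: cv2.imwrite('pics/'+save,im)
    return im,d
def cloud(c,d):
    k=arm.camera_info(c); v,u=np.mgrid[:d.shape[0],:d.shape[1]]
    p=np.stack([(u-k['cx'])/k['fx']*d,(v-k['cy'])/k['fy']*d,d],-1)
    E=np.array(k['extrinsics']); return p@E[:3,:3].T+E[:3,3]
E
python3 - <<'E'
from h import *
for c in('scene','top'):
    im,d=snap(c,c+'1.png'); np.save(c+'1.npy',cloud(c,d)); print(arm.camera_info(c))
    for q in('radio','cell_center','cell_button','flap','flap_edge','catch','bay','seat','spring_tip','mug','jar','keys'):
        try: print(c,q,[(np.round(r['position']).tolist(),round(r['score'],2)) for r in arm.spot_in(c,q)][:4])
        except Exception as e: print(q,e)
print(arm.read_state())
a=cv2.imread('pics/scene1.png');
E
```

```text
pics
{'fx': 413.38507177347753, 'fy': 413.38507177347753, 'cx': 277.75116254402764, 'cy': 211.59053255461475, 'extrinsics': array([[-6.36156994e-01, -3.06737983e-01,  7.07966163e-01,
         5.30702855e+00],
       [-7.71487225e-01,  2.40312906e-01, -5.89115582e-01,
         3.86844719e+02],
       [ 1.05707192e-02, -9.20956849e-01, -3.89521171e-01,
         4.19430673e+02],
       [ 0.00000000e+00,  0.00000000e+00,  0.00000000e+00,
         1.00000000e+00]])}
scene radio [([234.0, 270.0], 0.76)]
scene cell_center [([300.0, 244.0], 0.75), ([375.0, 254.0], 0.57)]
scene cell_button [([299.0, 244.0], 0.78), ([372.0, 254.0], 0.63)]
scene flap []
scene flap_edge [([224.0, 224.0], 0.57)]
scene catch [([272.0, 275.0], 0.55)]
scene bay [([232.0, 272.0], 0.91)]
scene seat [([233.0, 272.0], 0.69)]
scene spring_tip [([234.0, 272.0], 0.87)]
scene mug [([303.0, 202.0], 0.62), ([226.0, 226.0], 0.38)]
scene jar [([259.0, 204.0], 0.74), ([232.0, 273.0], 0.34), ([228.0, 223.0], 0.31)]
scene keys [([181.0, 246.0], 0.75), ([232.0, 270.0], 0.44)]
{'fx': 468.8416977394082, 'fy': 468.8416977394082, 'cx':
[... 881 characters left out ...]
nts': array([ 1.56462485e+00,  3.84696098e-01,  7.89608040e-03,  1.21898200e-05,
       -1.19398865e+00, -2.58614634e-01]), 'joint_vel': array([-0.00030105, -0.00099011, -0.00042034, -0.00186306,  0.00044637,
        0.00069698]), 'joint_efforts': array([ 5.05916341e-04, -3.92094648e+01,  1.88608664e+01,  4.19039637e+00,
       -4.84457196e-04,  8.13033182e-06]), 'position': array([163.5291566 , 603.2089019 , 231.31470779]), 'ee_rot': array([ 9.91249129e-01, -1.32004410e-01,  5.13986173e-06, -4.51478934e-06]), 'contact_force': array([-0.61495   ,  0.13306121, -1.32707476]), 'wrist_torque': array([-0.0409327 ,  0.05595663, -0.08773204]), 'grasp_force': 0.0, 'gripper_width': 85.32095647536539}
```

View pics/scene1.png

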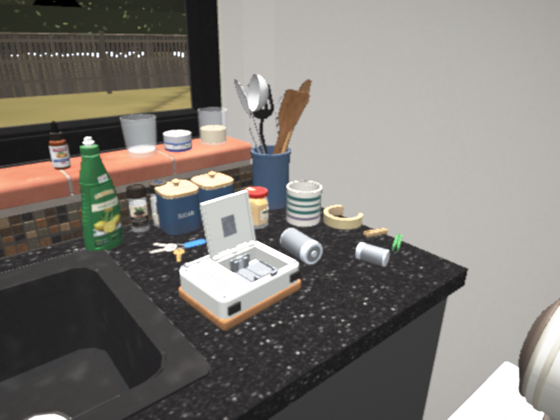

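View pics/top1.png

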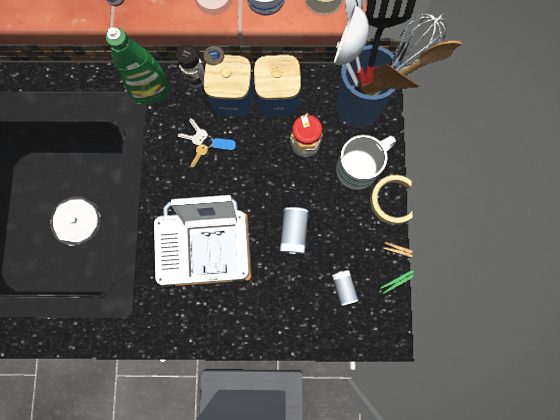

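```bash
python3 - <<'E'
from h import *
P=np.load('top1.npy'); im=cv2.imread('pics/top1.png')
def reg(u0,u1,v0,v1,z0,z1):
    q=P[v0:v1,u0:u1].reshape(-1,3); return q[(q[:,2]>z0)&(q[:,2]<z1)]
print('table',np.median(P[300:350,200:320,2]))
for n,b in dict(small=(325,365,260,312),big=(272,318,200,262)).items():
    q=reg(*b,8,70); r=cv2.minAreaRect(q[:,:2].astype(np.float32)); print(n,len(q),r,np.percentile(q[:,2],[5,50,98]))
q=reg(145,262,185,295,50,60); print('radio top',cv2.minAreaRect(q[:,:2].astype(np.float32)), len(q), np.median(q[:,2]))
a=cv2.resize(im[180:310,140:375],None,fx=3.4,fy=3.4,interpolation=cv2.INTER_CUBIC)
cv2.imwrite('pics/crop1.png',a)
s=cv2.imread('pics/scene1.png'); cv2.imwrite('pics/crop2.png',cv2.resize(s[180:330,170:410],None,fx=3.3,fy=3.3,interpolation=cv2.INTER_CUBIC))
E
```

```text
table -0.5276271390658849
small 583 ((448.5318298339844, -230.41201782226562), (61.47699737548828, 33.870243072509766), 16.57762908935547) [20.72932754 30.39386187 35.14049043]
big 1086 ((554.3273315429688, -133.0470733642578), (46.75357437133789, 86.2211685180664), 85.31510925292969) [29.87764413 43.30382959 49.09831345]
radio top ((519.422607421875, 41.669189453125), (128.79017639160156, 171.96693420410156), 4.685802936553955) 3263 55.624585287046216
```

View pics/crop1.png

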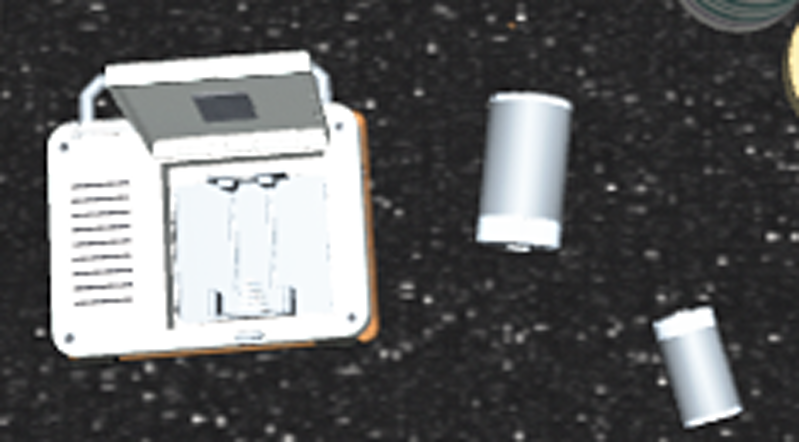

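View pics/crop2.png

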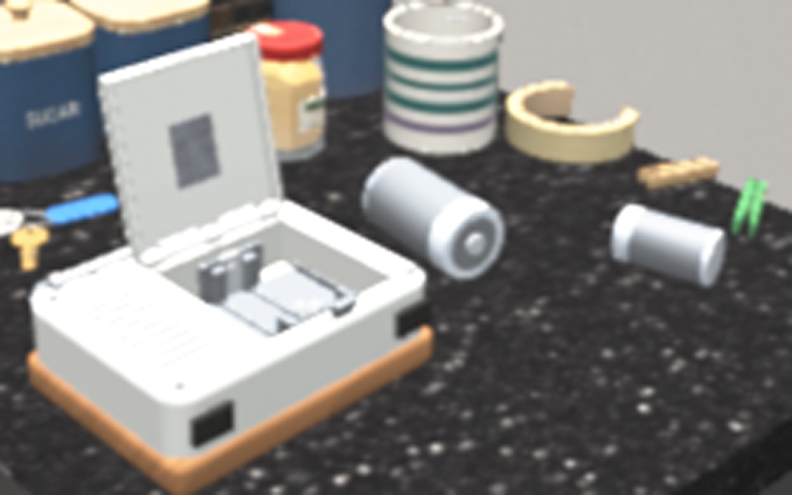

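```bash
cat >> h.py <<'E'
YAW=4.69; O=np.array([517.7,19.46,0])
def rad2w(p): return R.from_euler('z',YAW,degrees=True).apply(p)+O
def w2rad(p): return R.from_euler('z',-YAW,degrees=True).apply(np.asarray(p)-O)
def tool(yaw,tilt=0):  # tool x at yaw, z down, then tool x raised by tilt (deg)
    return R.from_euler('z',yaw,degrees=True)*R.from_euler('y',-tilt,degrees=True)*R.from_euler('x',180,degrees=True)
def delta(p,q,p2,q2):
    s=q.inv().apply(np.asarray(p2)-p)/250; t=(q.inv()*q2).as_rotvec()/np.pi
    return np.round(s,4),np.round(t,4)
E
python3 - <<'E'
from h import *
s=arm.read_state(); p,q=s['position'],R.from_quat(s['ee_rot'])
t1=(500,200,230); q1=tool(0)
print(delta(p,q,t1,q1)); q2=tool(16.6)
print(delta(t1,q1,(440.8,-232.7,120),q2))
P=np.load('top1.npy'); r=w2rad(P.reshape(-1,3))
# height profile along radio x in strips of y
for a,b in((-3,3),(8,14),(-14,-8),(17,22),(-22,-17),(30,40)):
    m=(r[:,1]>a)&(r[:,1]<b)&(abs(r[:,0])<55)
    x,z=r[m,0],r[m,2]; print((a,b),[(int(k),int(np.median(z[(x>=k)&(x<k+2)]))) for k in range(-52,52,2) if ((x>=k)&(x<k+2)).any()])
E
```

```text
(array([1.7211, 1.2044, 0.0053]), array([-0.    , -0.    , -0.0843]))
(array([-0.2368,  1.7308,  0.44  ]), array([ 0.    ,  0.    , -0.0922]))
(-3, 3) [(-52, 54), (-50, 25), (-48, 45), (-46, 55), (-42, 54), (-38, 51), (-36, 39), (-34, 50), (-32, 35), (-30, 49), (-28, 28), (-26, 47), (-24, 27), (-22, 27), (-20, 27), (-18, 27), (-16, 29), (-14, 30), (-12, 26), (-10, 28), (-8, 26), (-6, 28), (-4, 27), (-2, 28), (0, 28), (2, 28), (4, 28), (6, 28), (8, 28), (10, 28), (12, 26), (14, 26), (16, 27), (18, 28), (20, 28), (22, 27), (24, 27), (26, 26), (28, 44), (30, 53), (36, 25), (38, 26), (40, 27), (42, 48), (44, 62), (46, 62), (48, 62)]
(8, 14) [(-52, 55), (-50, 25), (-48, 30), (-46, 53), (-44, 51), (-42, 29), (-40, 28), (-38, 28), (-36, 25), (-34, 28), (-32, 27), (-30, 26), (-28, 30), (-26, 28), (-24, 30), (-22, 29), (-20, 28), (-18, 28), (-16, 28), (-14, 27), (-12, 29), (-10, 29), (-8, 28), (-6, 28), (-4, 29), (-2, 27), (0, 26), (2, 27), (4, 28), (6, 28), (8, 28), (10, 28), (12, 28), (14, 28), (16, 29), (18, 30), (20, 27), (22, 28), (24, 29), (26, 42), (28, 49), (30, 52), (32, 53), (38, 26
[... 1470 characters left out ...]
8), (22, 28), (24, 28), (26, 27), (28, 28), (30, 38), (32, 54), (34, 25), (36, 25), (38, 26), (40, 27), (42, 40), (44, 62), (46, 62), (48, 64), (50, 64)]
(30, 40) [(-52, 56), (-50, 24), (-48, 26), (-46, 27), (-44, 27), (-42, 26), (-40, 27), (-38, 28), (-36, 28), (-34, 26), (-32, 27), (-30, 27), (-28, 28), (-26, 27), (-24, 26), (-22, 27), (-20, 28), (-18, 26), (-16, 27), (-14, 28), (-12, 26), (-10, 27), (-8, 27), (-6, 26), (-4, 27), (-2, 27), (0, 26), (2, 27), (4, 27), (6, 28), (8, 26), (10, 27), (12, 27), (14, 27), (16, 29), (18, 27), (20, 27), (22, 27), (24, 27), (26, 26), (28, 26), (30, 26), (32, 26), (34, 25), (36, 25), (38, 26), (40, 29), (42, 46), (44, 62), (46, 62), (48, 61), (50, 60)]
```

Request:
arm_command:
  rows:
    - [[0.86, 0.6, 0], [0, 0, -0.0843]]
    - [[0.86, 0.6, 0], [0, 0, -0.0843]]
    - [[0.86, 0.6, 0], [0, 0, -0.0843]]
    - [[0.86, 0.6, 0], [0, 0, -0.0843]]
    - [[0.86, 0.6, 0], [0, 0, -0.0843]]
  grip: 1

```text
clock: 1.8
position: [324.9, 409.9, 231.6]
ee_rot: [1.0, 0.0, 0.0, -0.0]
contact_force: [0.4, 0.4, -0.2]
gripper_width: 85.1
grasp_force: 0.0
```

Request:
arm_command:
  rows:
    - [[0.67, 0.8, 0], [0, 0, 0]]
    - [[0.67, 0.8, 0], [0, 0, 0]]
    - [[0.67, 0.8, 0], [0, 0, 0]]
    - [[0.67, 0.8, 0], [0, 0, 0]]
    - [[0.67, 0.8, 0], [0, 0, 0]]

```text
clock: 2.3
position: [485.6, 218.1, 231.7]
ee_rot: [1.0, 0.0, 0.0, -0.0]
contact_force: [0.5, 1.5, -1.1]
gripper_width: 85.1
grasp_force: 0.0
```

Request:
arm_command:
  rows:
    - [[-0.12, 0.87, 0], [0, 0, -0.0922]]
    - [[-0.12, 0.87, 0], [0, 0, -0.0922]]
    - [[-0.12, 0.87, 0], [0, 0, -0.0922]]
    - [[-0.12, 0.87, 0], [0, 0, -0.0922]]
    - [[-0.12, 0.87, 0], [0, 0, -0.0922]]

```text
clock: 2.8
position: [453.2, -0.8, 231.6]
ee_rot: [0.99, 0.143, -0.0, 0.0]
contact_force: [-0.6, -0.3, 1.1]
gripper_width: 85.2
grasp_force: 0.0
```

```bash
python3 - <<'E'
from h import *
s=arm.read_state(); p,q=s['position'],R.from_quat(s['ee_rot'])
print(p,q.as_euler('xyz',degrees=True),delta(p,q,(440.8,-232.7,100),tool(16.6)))
E
```

```text
[453.21319606  -0.78727228 231.59853719] [1.79995931e+02 2.23883395e-03 1.64211942e+01] (array([-0.3099,  0.8757,  0.5265]), array([ 0.   ,  0.   , -0.001]))
```

Request:
arm_command:
  rows:
    - [[-0.31, 0.87, 0.4], [0, 0, -0.001]]
    - [[-0.31, 0.87, 0.4], [0, 0, -0.001]]
    - [[-0.31, 0.87, 0.4], [0, 0, -0.001]]
    - [[-0.31, 0.87, 0.4], [0, 0, -0.001]]
    - [[-0.31, 0.87, 0.4], [0, 0, -0.001]]

```text
clock: 3.3
position: [442.4, -228.6, 131.7]
ee_rot: [0.989, 0.146, 0.001, 0.0]
contact_force: [1.9, 1.1, -0.0]
gripper_width: 85.4
grasp_force: 0.0
```

Request:
arm_command:
  rows:
    - [[0, 0, 0], [0, 0, 0]]
    - [[0, 0, 0], [0, 0, 0]]

```text
clock: 3.5
position: [442.0, -227.8, 131.4]
ee_rot: [0.989, 0.145, -0.001, -0.0]
contact_force: [0.4, 1.2, 0.6]
gripper_width: 85.4
grasp_force: 0.0
```

```bash
python3 - <<'E'
from h import *
s=arm.read_state(); p,q=s['position'],R.from_quat(s['ee_rot'])
print(p,q.as_euler('xyz',degrees=True),delta(p,q,(440.8,-232.7,4),tool(16.6)),s['contact_force'])
E
```

```text
[ 441.96249073 -227.82684216  131.39337478] [-1.79971918e+02  7.05389701e-02  1.66219457e+01] (array([-0.0094,  0.0176,  0.5096]), array([-0.0002,  0.0004,  0.0001])) [0.43374452 1.23572888 0.58425191]
```

Request:
arm_command:
  rows:
    - [[-0.009, 0.018, 0.3], [0, 0, 0]]
    - [[-0.009, 0.018, 0.45], [0, 0, 0]]
    - [[-0.009, 0.018, 0.51], [0, 0, 0]]
    - [[-0.009, 0.018, 0.51], [0, 0, 0]]
    - [[-0.009, 0.018, 0.51], [0, 0, 0]]

```text
clock: 4.0
position: [443.0, -231.0, 5.5]
ee_rot: [0.989, 0.147, 0.001, 0.0]
contact_force: [0.5, 0.3, 0.8]
gripper_width: 85.1
grasp_force: 0.0
```

Request:
arm_command:
  rows:
    - [[0, 0, 0], [0, 0, 0]]
    - [[0, 0, 0], [0, 0, 0]]
    - [[0, 0, 0], [0, 0, 0]]
    - [[0, 0, 0], [0, 0, 0]]
    - [[0, 0, 0], [0, 0, 0]]
  grip: 0

```text
clock: 4.5
position: [442.5, -231.9, 5.9]
ee_rot: [0.989, 0.146, 0.001, 0.0]
contact_force: [0.1, 1.2, 6.9]
gripper_width: 32.4
grasp_force: 58.9
```

Request:
arm_command:
  rows:
    - [[0, 0, 0], [0, 0, 0]]
    - [[0, 0, 0], [0, 0, 0]]
    - [[0, 0, 0], [0, 0, 0]]
    - [[0, 0, 0], [0, 0, 0]]
    - [[0, 0, 0], [0, 0, 0]]

```text
clock: 5.0
position: [442.5, -231.9, 5.9]
ee_rot: [0.989, 0.146, 0.001, 0.0]
contact_force: [-1.3, 1.6, 5.7]
gripper_width: 32.1
grasp_force: 58.9
```

```bash
python3 - <<'E'
from h import *
s=arm.read_state(); print(s)
im,d=snap('top','grasp.png'); im2,d2=snap('scene')
a=cv2.resize(im[220:340,290:400],(550,600)); b=cv2.resize(im2[200:300,320:420],(600,600))[:, 175:425]
cv2.imwrite('pics/g1.png',np.hstack([a,b]))
E
```

```text
{'clock': 5.0, 'joints': array([-1.57034043e-01,  4.67901429e-01, -5.60405781e-01,  4.96085177e-04,
       -5.40012805e-01,  2.02063108e+00]), 'joint_vel': array([-0.00196935,  0.00105747, -0.00161587, -0.00061223,  0.0008066 ,
        0.00118296]), 'joint_efforts': array([-3.94938570e-01, -3.19268918e+01,  9.66598392e+00,  2.10230134e+00,
        2.85771936e-01,  5.27106982e-03]), 'position': array([ 442.51827574, -231.93494603,    5.88394971]), 'ee_rot': array([9.89270794e-01, 1.46088147e-01, 1.14340704e-03, 4.91915792e-04]), 'contact_force': array([-1.26428199,  1.56549093,  5.71837879]), 'wrist_torque': array([ 0.39163729,  0.18466412, -0.00480759]), 'grasp_force': 58.90095233917236, 'gripper_width': 32.06596618640504}
```

View pics/g1.png

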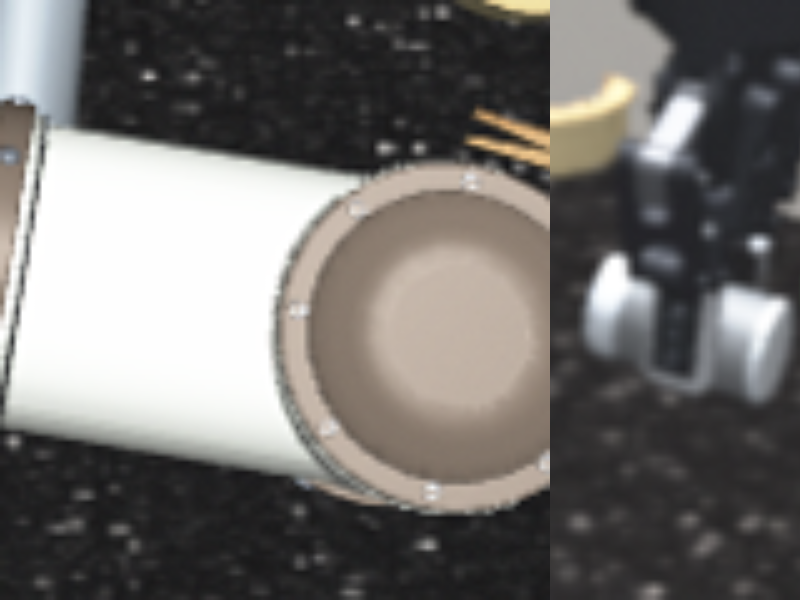

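```bash
cat >> h.py <<'E'
CT=np.array([6.2,0,-11.1])
def pose(xf,zf,th,y=0):
    t=np.radians(th); c=np.array([xf+30.75*np.cos(t),y,zf+30.75*np.sin(t)])
    q=tool(YAW,th); return rad2w(c)-q.apply(CT),q
def flat(p,q):  # xf,y,zf,tilt of held cell in radio frame
    c=w2rad(np.asarray(p)+q.apply(CT-np.array([30.75,0,0]))); ax=R.from_euler('z',-YAW,degrees=True).apply(q.apply([1,0,0]))
    return np.round([*c,np.degrees(np.arcsin(ax[2])),np.degrees(np.arctan2(ax[1],ax[0]))],1)
E
python3 - <<'E'
from h import *
s=arm.read_state(); p,q=s['position'],R.from_quat(s['ee_rot'])
p1=p+[0,0,150]; print(delta(p,q,p1,q))
a,b=pose(-35,110,33); print(a,delta(p1,q,a,b))
P=np.load('top1.npy'); r=w2rad(P.reshape(-1,3)); m=(abs(r[:,1])<45)&(r[:,0]>40)&(r[:,0]<130)&(r[:,2]>70)&(r[:,2]<200); x=r[m]
f=np.polyfit(x[:,2],x[:,0],1); print('flap x=',f,[ (k,np.percentile(x[abs(x[:,2]-k)<4,0],[2,50,98]).round(1)) for k in (80,100,120,140,150)], 'angle',np.pi/2+np.arctan(f[0]))
m=(abs(r[:,1])<9)&(r[:,0]<-50)&(r[:,0]>-66)&(r[:,2]>50); print('catch',np.percentile(r[m,2],[50,98]))
E
```

```text
(array([ 0.0013,  0.0008, -0.6   ]), array([0., 0., 0.]))
[509.36286497  18.77602765 114.06164501] (array([ 0.5455, -0.883 ,  0.1673]), array([-0.019 ,  0.1819,  0.0655]))Traceback (most recent call last):
  File "<stdin>", line 6, in <module>
    return _quantile_unchecked(
        a, q, axis, out, overwrite_input, method, keepdims, weights)
    return _ureduce(a,
                    func=_quantile_ureduce_func,
    ...<5 lines>...
                    overwrite_input=overwrite_input,
                    method=method)
    r = func(a, **kwargs)
    result = _quantile(arr,
                       quantiles=q,
    ...<2 lines>...
                       out=out,
                       weights=wgt)
    slices_having_nans = np.isnan(arr[-1, ...])
                                  ~~~^^^^^^^^^
IndexError: index -1 is out of bounds for axis 0 with size 0
```

Request:
arm_command:
  rows:
    - [[0, 0, -0.1], [0, 0, 0]]
    - [[0, 0, -0.3], [0, 0, 0]]
    - [[0, 0, -0.5], [0, 0, 0]]
    - [[0, 0, -0.6], [0, 0, 0]]
    - [[0, 0, -0.6], [0, 0, 0]]

```text
clock: 5.6
position: [444.0, -232.4, 159.1]
ee_rot: [0.989, 0.146, 0.005, 0.002]
contact_force: [-0.1, -0.1, -1.1]
gripper_width: 32.1
grasp_force: 60.1
```

Next hover (tilt included).

Request:
arm_command:
  rows:
    - [[0.54, -0.88, 0.17], [-0.019, 0.182, 0.0655]]
    - [[0.54, -0.88, 0.17], [-0.019, 0.182, 0.0655]]
    - [[0.54, -0.88, 0.17], [-0.019, 0.182, 0.0655]]
    - [[0.54, -0.88, 0.17], [-0.019, 0.182, 0.0655]]
    - [[0.54, -0.88, 0.17], [-0.019, 0.182, 0.0655]]

```text
clock: 6.1
position: [499.4, -45.9, 147.1]
ee_rot: [0.966, 0.047, 0.251, -0.039]
contact_force: [1.5, 0.5, -1.1]
gripper_width: 31.9
grasp_force: 60.6
```

```bash
python3 - <<'E'
from h import *
s=arm.read_state(); p,q=s['position'],R.from_quat(s['ee_rot'])
a,b=pose(-35,110,33); print(flat(p,q),delta(p,q,a,b))
P=np.load('top1.npy'); r=w2rad(P.reshape(-1,3)); m=(abs(r[:,1])<45)&(r[:,0]>40)&(r[:,0]<130)&(r[:,2]>65)&(r[:,2]<200); x=r[m]
f=np.polyfit(x[:,2],x[:,0],1); print(len(x),'flap x=',f,[ (k,np.median(x[abs(x[:,2]-k)<6,0]).round(1)) for k in (75,100,120,140,150)])
E
```

```text
[-50.4 -64.3 144.8  29.2   0. ] (array([-0.0114, -0.2457,  0.1599]), array([-0.0188,  0.021 , -0.0006]))
1192 flap x= [ 0.18476782 40.73823533] [(75, np.float64(54.6)), (100, np.float64(59.4)), (120, np.float64(63.8)), (140, np.float64(67.6)), (150, np.float64(70.7))]
```

Request:
arm_command:
  rows:
    - [[-0.011, -0.246, 0.16], [-0.019, 0.021, -0.0006]]
    - [[-0.011, -0.246, 0.16], [-0.019, 0.021, -0.0006]]
    - [[-0.011, -0.246, 0.16], [-0.019, 0.021, -0.0006]]
    - [[-0.011, -0.246, 0.16], [-0.019, 0.021, -0.0006]]
    - [[-0.011, -0.246, 0.16], [-0.019, 0.021, -0.0006]]

```text
clock: 6.6
position: [526.0, 1.2, 177.3]
ee_rot: [0.966, 0.045, 0.254, -0.029]
contact_force: [-0.4, 0.6, -1.8]
gripper_width: 32.0
grasp_force: 60.7
```

```bash
python3 - <<'E'
from h import *
s=arm.read_state(); p,q=s['position'],R.from_quat(s['ee_rot'])
for g in ((-16,70,33),(-16,48,33)):
  a,b=pose(*g); print(flat(p,q),delta(p,q,a,b))
print(s['contact_force'],s['wrist_torque'])
im,d=snap('scene'); np.save('sc2.npy',cloud('scene',d)); im2,d2=snap('top'); np.save('top2.npy',cloud('top',d2))
a=cv2.resize(im[190:310,170:330],(533,400),interpolation=cv2.INTER_CUBIC)
b=cv2.resize(im2[185:295,150:260],(400,400),interpolation=cv2.INTER_CUBIC)[:,60:326]
cv2.imwrite('pics/hover.png',np.hstack([a,b]))
E
```

```text
[-2.000e+01 -1.930e+01  1.749e+02  2.950e+01  1.000e-01] (array([-0.1902, -0.0616,  0.3696]), array([-0.0121,  0.0192,  0.0002]))
[-2.000e+01 -1.930e+01  1.749e+02  2.950e+01  1.000e-01] (array([-0.2336, -0.0588,  0.4461]), array([-0.0121,  0.0192,  0.0002]))
[-0.44820526  0.58236371 -1.8467618 ] [-0.26834827  1.20953828  0.02868871]
```

View pics/hover.png

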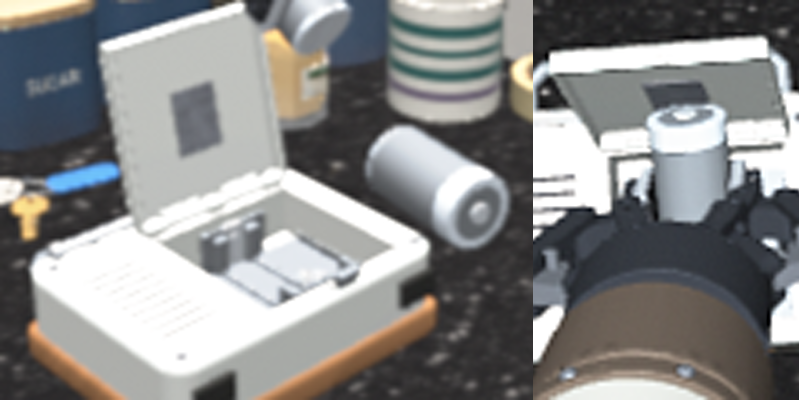

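Request:
arm_command:
  rows:
    - [[0, 0, 0], [0, 0, 0]]

```text
clock: 6.8
position: [526.9, 1.2, 178.3]
ee_rot: [0.965, 0.045, 0.255, -0.029]
contact_force: [0.7, -0.4, -1.3]
gripper_width: 32.0
grasp_force: 60.7
```

```bash
python3 - <<'E'
from h import *
s=arm.read_state(); p,q=s['position'],R.from_quat(s['ee_rot'])
print(flat(p,q),p,s['joints'].round(3),s['joint_vel'].round(3))
E
```

```text
[-1.910e+01 -1.940e+01  1.758e+02  2.970e+01  1.000e-01] [526.91133642   1.17524965 178.29959723] [ 0.316  0.066 -0.851  0.508 -0.161  0.866] [ 0.001 -0.002  0.004  0.003  0.001 -0.002]
```

```bash
python3 - <<'E'
from h import *
s=arm.read_state(); p,q=s['position'],R.from_quat(s['ee_rot'])
for g in ((-22,85,16),):
  a,b=pose(*g); print(flat(p,q),delta(p,q,a,b),a)
E
```

```text
[-1.910e+01 -1.940e+01  1.758e+02  2.970e+01  1.000e-01] (array([-0.2028, -0.0634,  0.3345]), array([-0.0121, -0.0759,  0.0018])) [522.34295094  19.84090424  81.09689226]
```

Request:
arm_command:
  rows:
    - [[-0.2, -0.063, 0.33], [-0.012, -0.076, 0.002]]
    - [[-0.2, -0.063, 0.33], [-0.012, -0.076, 0.002]]
    - [[-0.2, -0.063, 0.33], [-0.012, -0.076, 0.002]]
    - [[-0.2, -0.063, 0.33], [-0.012, -0.076, 0.002]]
    - [[-0.2, -0.063, 0.33], [-0.012, -0.076, 0.002]]

```text
clock: 7.3
position: [522.8, 19.8, 84.0]
ee_rot: [0.989, 0.041, 0.14, -0.006]
contact_force: [-0.7, 0.5, -1.6]
gripper_width: 31.9
grasp_force: 60.5
```

```bash
python3 - <<'E'
from h import *
s=arm.read_state(); p,q=s['position'],R.from_quat(s['ee_rot'])
print(flat(p,q),p,s['joints'].round(3),s['joint_vel'].round(3))
a,b=pose(-22,85,16); print(delta(p,q,a,b))
E
```

```text
[-21.6  -0.   87.9  16.2  -0. ] [522.79569603  19.84955773  84.02710426] [ 0.385  0.273 -0.742  0.284 -0.297  1.007] [-0.001 -0.036 -0.    -0.002 -0.002  0.   ]
(array([-0.005 , -0.0001,  0.0108]), array([-0.0003, -0.0009, -0.    ]))
```

```bash
cat > go.py <<'E'
import sys; from h import *
s=arm.read_state(); p,q=s['position'],R.from_quat(s['ee_rot'])
F=R.from_euler('z',-YAW,degrees=True).apply(s['contact_force'])
print('flat x,y,z,tilt,yaw',flat(p,q),'F',F.round(1),'T',s['wrist_torque'].round(2),'w',round(s['gripper_width'],1),'J5',s['joints'][4].round(3),'t',s['clock'])
for g in sys.argv[1:]:
    a,b=pose(*map(float,g.split(','))); print(g,*[x.tolist() for x in delta(p,q,a,b)])
E
python3 go.py -- -21,65,18 2>/dev/null || python3 go.py "-21,65,18" "-21,57,18"
```

```text
flat x,y,z,tilt,yaw [-21.6  -0.   87.9  16.2  -0. ] F [-0.7  0.6 -1.6] T [-0.03  0.62 -0.03] w 31.9 J5 -0.297 t 7.3
flat x,y,z,tilt,yaw [-21.6  -0.   87.9  16.2  -0. ] F [-0.7  0.6 -1.6] T [-0.03  0.62 -0.03] w 31.9 J5 -0.297 t 7.3
-21,65,18 [-0.0219, -0.0, 0.0853] [-0.0003, 0.0103, -0.0]
-21,57,18 [-0.0308, -0.0, 0.116] [-0.0003, 0.0103, -0.0]
```

Request:
arm_command:
  rows:
    - [[-0.01, 0, 0.04], [0, 0.01, 0]]
    - [[-0.022, 0, 0.085], [0, 0.01, 0]]
    - [[-0.026, 0, 0.1], [0, 0.01, 0]]
    - [[-0.031, 0, 0.113], [0, 0.01, 0]]
    - [[-0.031, 0, 0.113], [0, 0.01, 0]]

```text
clock: 7.8
position: [527.1, 19.3, 61.9]
ee_rot: [0.988, 0.041, 0.149, -0.01]
contact_force: [0.3, 0.4, -0.8]
gripper_width: 32.4
grasp_force: 60.7
```

```bash
python3 go.py "-21,57,18" "-25,57,18" "-28,57,18" "-32,57,18"
```

```text
flat x,y,z,tilt,yaw [-17.4  -1.   65.3  17.2  -0. ] F [ 0.3  0.3 -0.8] T [-0.03  0.77  0.02] w 32.4 J5 -0.161 t 7.8
-21,57,18 [-0.023, -0.0035, 0.0259] [-0.0026, 0.0044, -0.0002]
-25,57,18 [-0.0382, -0.0035, 0.0212] [-0.0026, 0.0044, -0.0002]
-28,57,18 [-0.0497, -0.0036, 0.0176] [-0.0026, 0.0044, -0.0002]
-32,57,18 [-0.065, -0.0036, 0.0129] [-0.0026, 0.0044, -0.0002]
```

```bash
cat > gow.py <<'E'
import sys; from h import *
# args: cell centre world x,y,z,tool tilt(neg = body out), yaw ; sequential chain from measured pose
s=arm.read_state(); p,q=s['position'],R.from_quat(s['ee_rot'])
print(p.round(1),q.as_euler('xyz',degrees=True).round(1),s['contact_force'].round(1),s['joints'].round(2))
for g in sys.argv[1:]:
    x,y,z,t,yw=map(float,g.split(',')); b=tool(yw,t); a=np.array([x,y,z])-b.apply(CT)
    print(g,a.round(1),*[k.tolist() for k in delta(p,q,a,b)]); p,q=a,b
E
python3 gow.py 500,10,160,5,4.7 430,-120,60,0,4.7 430,-120,18,0,4.7
```

```text
[527.1  19.3  61.9] [-179.5  -17.2    4.6] [ 0.3  0.4 -0.8] [ 0.35  0.31 -0.82  0.46 -0.16  0.85]
500,10,160,5,4.7 [494.8   9.6 148.4] [-0.0236, 0.0252, -0.3697] [-0.0026, -0.0678, -0.0]
430,-120,60,0,4.7 [ 423.8 -120.5   48.9] [-0.3591, 0.4953, 0.3681] [0.0, -0.0278, 0.0]
430,-120,18,0,4.7 [ 423.8 -120.5    6.9] [0.0, -0.0, 0.168] [0.0, 0.0, 0.0]
```

Request:
arm_command:
  rows:
    - [[-0.024, 0.025, -0.37], [0, -0.068, 0]]
    - [[-0.024, 0.025, -0.37], [0, -0.068, 0]]
    - [[-0.024, 0.025, -0.37], [0, -0.068, 0]]
    - [[-0.024, 0.025, -0.37], [0, -0.068, 0]]

```text
clock: 8.2
position: [498.1, 12.0, 153.8]
ee_rot: [0.998, 0.043, 0.048, -0.008]
contact_force: [0.6, 0.1, -0.9]
gripper_width: 32.0
grasp_force: 60.7
```

Request:
arm_command:
  rows:
    - [[-0.36, 0.495, 0.3], [0, -0.028, 0]]
    - [[-0.36, 0.495, 0.3], [0, -0.028, 0]]
    - [[-0.36, 0.495, 0.3], [0, -0.028, 0]]
    - [[-0.36, 0.495, 0.3], [0, -0.028, 0]]
    - [[-0.36, 0.495, 0.3], [0, -0.028, 0]]

```text
clock: 8.7
position: [418.0, -121.6, 62.6]
ee_rot: [0.999, 0.04, -0.004, -0.004]
contact_force: [-0.0, 0.4, -0.9]
gripper_width: 31.9
grasp_force: 60.6
```

```bash
python3 gow.py 430,-120,19,0,4.7
```

```text
[ 418.  -121.6   62.6] [-179.5    0.5    4.6] [-0.   0.4 -0.9] [ 0.09  0.29 -0.65 -0.01 -0.64  1.58]
430,-120,19,0,4.7 [ 423.8 -120.5    7.9] [0.0256, -0.0009, 0.2188] [-0.0026, 0.0027, -0.0005]
```

Request:
arm_command:
  rows:
    - [[0.026, 0, 0.1], [-0.0026, 0.0027, 0]]
    - [[0.026, 0, 0.18], [-0.0026, 0.0027, 0]]
    - [[0.026, 0, 0.225], [-0.0026, 0.0027, 0]]
    - [[0.026, 0, 0.225], [-0.0026, 0.0027, 0]]
    - [[0.026, 0, 0.225], [-0.0026, 0.0027, 0]]

```text
clock: 9.2
position: [428.5, -118.8, 8.7]
ee_rot: [0.999, 0.043, 0.003, 0.0]
contact_force: [0.7, 0.6, -1.4]
gripper_width: 32.3
grasp_force: 60.7
```

```bash
python3 gow.py 430,-120,17,0,4.7
```

```text
[ 428.5 -118.8    8.7] [179.9  -0.4   4.9] [ 0.7  0.6 -1.4] [ 0.1   0.4  -0.7   0.   -0.47  1.56]
430,-120,17,0,4.7 [ 423.8 -120.5    5.9] [-0.0191, 0.0051, 0.0109] [0.0004, -0.002, 0.0011]
```

Request:
arm_command:
  rows:
    - [[0, 0, 0.012], [0, 0, 0]]
    - [[0, 0, 0.012], [0, 0, 0]]
    - [[0, 0, 0.012], [0, 0, 0]]

```text
clock: 9.5
position: [428.5, -119.3, 6.0]
ee_rot: [0.999, 0.042, 0.004, 0.0]
contact_force: [0.4, 0.5, 0.9]
gripper_width: 32.2
grasp_force: 61.1
```

Request:
arm_command:
  rows:
    - [[0, 0, 0], [0, 0, 0]]
    - [[0, 0, 0], [0, 0, 0]]
    - [[0, 0, 0], [0, 0, 0]]
    - [[0, 0, 0], [0, 0, 0]]
  grip: 0.65

```text
clock: 9.9
position: [427.1, -119.5, 5.2]
ee_rot: [0.999, 0.042, 0.002, 0.001]
contact_force: [0.8, 1.0, 1.0]
gripper_width: 55.5
grasp_force: 0.0
```

```bash
python3 - <<'E'
from h import *
s=arm.read_state(); p,q=s['position'],R.from_quat(s['ee_rot'])
print(p,q.as_euler('xyz',degrees=True),s['contact_force'],s['gripper_width'])
c=p+q.apply(CT); yaw=4.8; ax=np.array([np.cos(np.radians(yaw)),np.sin(np.radians(yaw)),0])
b=tool(yaw,-14); n=c-9*ax+11.1*b.apply([0,0,1]); n[2]=17-11.1*np.cos(np.radians(14))
print(c,n,delta(p,q,n,b))
im,d=snap('top'); im2,d2=snap('scene'); k=cloud('scene',d2); 
cv2.imwrite('pics/p.png',cv2.resize(im2[230:330,280:400],(600,500)))
E
```

```text
[ 427.06980501 -119.53492583    5.16103898] [179.92865818  -0.2636236    4.82820206] [0.7829294  0.95792044 0.96276101] 55.50727480155455
[ 433.19568517 -119.00361426   16.2894396 ] [ 421.55133423 -119.98141773    6.22971744] (array([-0.0221, -0.0001, -0.0044]), array([ 0.0004, -0.0792,  0.0001]))
```

View pics/p.png

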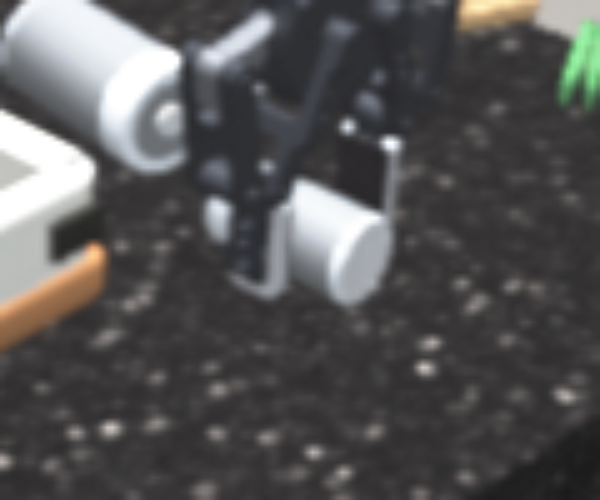

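Request:
arm_command:
  rows:
    - [[-0.02, 0, -0.02], [0, -0.04, 0]]
    - [[-0.02, 0, -0.0045], [0, -0.079, 0]]
    - [[-0.02, 0, -0.0045], [0, -0.079, 0]]
    - [[-0.02, 0, -0.0045], [0, -0.079, 0]]

```text
clock: 10.4
position: [422.1, -119.8, 5.6]
ee_rot: [0.992, 0.042, -0.122, 0.006]
contact_force: [-0.8, 0.8, -0.7]
gripper_width: 55.5
grasp_force: 0.0
```

```bash
python3 gow.py
```

```text
[ 422.1 -119.8    5.6] [179.9  14.    4.8] [-0.8  0.8 -0.7] [ 0.09  0.49 -0.55 -0.   -0.78  1.56]
```

Request:
arm_command:
  rows:
    - [[0, 0, 0], [0, 0, 0]]
    - [[0, 0, 0], [0, 0, 0]]
    - [[0, 0, 0], [0, 0, 0]]
    - [[0, 0, 0], [0, 0, 0]]
    - [[0, 0, 0], [0, 0, 0]]
  grip: 0

```text
clock: 10.9
position: [421.5, -120.0, 6.6]
ee_rot: [0.992, 0.042, -0.122, 0.006]
contact_force: [-1.9, 0.3, 4.4]
gripper_width: 32.0
grasp_force: 59.6
```

```bash
cat >> h.py <<'E'
A=14.0; CT=np.array([8.9,0,-14.3]); AX=np.array([np.cos(np.radians(A)),0,-np.sin(np.radians(A))])
def pose(xf,zf,th,y=0):
    t=np.radians(th); c=np.array([xf+30.75*np.cos(t),y,zf+30.75*np.sin(t)])
    q=tool(YAW,th-A); return rad2w(c)-q.apply(CT),q
def flat(p,q):
    c=w2rad(np.asarray(p)+q.apply(CT-30.75*AX)); ax=R.from_euler('z',-YAW,degrees=True).apply(q.apply(AX))
    return np.round([*c,np.degrees(np.arcsin(ax[2])),np.degrees(np.arctan2(ax[1],ax[0]))],1)
E
python3 - <<'E'
from h import *
s=arm.read_state(); p,q=s['position'],R.from_quat(s['ee_rot'])
print(p,q.as_euler('xyz',degrees=True),s['contact_force'],s['gripper_width'],'CT',q.inv().apply(np.array([434.3,-118.9,17])-p), 'ax',q.inv().apply([np.cos(.0838),np.sin(.0838),0]))
E
```

```text
[ 421.54563759 -120.01234885    6.62653883] [179.92535863  14.00198868   4.81042435] [-1.86962593  0.25376436  4.36660304] 32.01075455508768 CT [  9.91239763  -0.02171296 -13.16296619] ax [ 9.70287317e-01  4.72947765e-04 -2.41955160e-01]
```

```bash
sed -i 's/CT=np.array(\[8.9,0,-14.3\])/CT=np.array([9.9,0,-13.2])/' h.py
python3 - <<'E'
from h import *
s=arm.read_state(); p,q=s['position'],R.from_quat(s['ee_rot'])
p1=p+[0,0,110]; print(delta(p,q,p1,q)); a,b=pose(-22,115,22); print(a,delta(p1,q,a,b))
a2,b2=pose(-20,70,22); print(delta(a,b,a2,b2))
E
```

```text
(array([-0.1065,  0.0006, -0.4269]), array([0., 0., 0.]))
[516.24920862  19.34097816 112.06980054] (array([ 0.416 , -0.5236, -0.0856]), array([0.0004, 0.1222, 0.0008]))
(array([-0.0171, -0.    ,  0.1794]), array([0., 0., 0.]))
```

Request:
arm_command:
  rows:
    - [[-0.05, 0, -0.2], [0, 0, 0]]
    - [[-0.106, 0, -0.427], [0, 0, 0]]
    - [[-0.106, 0, -0.427], [0, 0, 0]]
    - [[-0.106, 0, -0.427], [0, 0, 0]]
    - [[-0.106, 0, -0.427], [0, 0, 0]]

```text
clock: 11.4
position: [421.1, -119.6, 115.1]
ee_rot: [0.992, 0.041, -0.122, 0.005]
contact_force: [0.0, 0.9, -1.7]
gripper_width: 32.2
grasp_force: 60.0
```

Request:
arm_command:
  rows:
    - [[0.416, -0.524, -0.086], [0, 0.122, 0.001]]
    - [[0.416, -0.524, -0.086], [0, 0.122, 0.001]]
    - [[0.416, -0.524, -0.086], [0, 0.122, 0.001]]
    - [[0.416, -0.524, -0.086], [0, 0.122, 0.001]]
    - [[0.416, -0.524, -0.086], [0, 0.122, 0.001]]

```text
clock: 11.9
position: [516.9, 21.3, 109.9]
ee_rot: [0.997, 0.042, 0.068, -0.002]
contact_force: [0.8, -0.4, -1.7]
gripper_width: 32.0
grasp_force: 60.2
```

```bash
python3 go.py "-22,75,22" "-22,56,22" "-27,56,22"
```

```text
flat x,y,z,tilt,yaw [-21.2   1.8 112.9  21.8   0.2] F [ 0.8 -0.4 -1.7] T [-0.07  0.36  0.06] w 32.0 J5 -0.625 t 11.9
-22,75,22 [-0.0236, 0.0072, 0.1496] [0.0007, 0.0011, 0.0009]
-22,56,22 [-0.0339, 0.007, 0.2249] [0.0007, 0.0011, 0.0009]
-27,56,22 [-0.0537, 0.0069, 0.2222] [0.0007, 0.0011, 0.0009]
```

Request:
arm_command:
  rows:
    - [[-0.024, 0.007, 0.1], [0.0007, 0.001, 0.001]]
    - [[-0.024, 0.007, 0.145], [0.0007, 0.001, 0.001]]
    - [[-0.024, 0.007, 0.148], [0.0007, 0.001, 0.001]]
    - [[-0.024, 0.007, 0.148], [0.0007, 0.001, 0.001]]
    - [[-0.024, 0.007, 0.148], [0.0007, 0.001, 0.001]]

```text
clock: 12.4
position: [516.9, 17.6, 75.0]
ee_rot: [0.997, 0.039, 0.072, -0.003]
contact_force: [0.2, 0.0, -1.7]
gripper_width: 32.1
grasp_force: 60.2
```

```bash
python3 go.py "-22,54,22" "-26,54,22" ; python3 - <<'E'
from h import *
s=arm.read_state(); p,q=s['position'],R.from_quat(s['ee_rot']); print(flat(p,q))
im,d=snap('top'); P=cloud('top',d); g=P.reshape(-1,3)
t=q.inv().apply(g-p); c=t-CT; ax=c@AX; up=c@np.cross(AX,[0,1,0]); y=c[:,1]
col=im.reshape(-1,3).astype(int).min(1)
m=(ax>5)&(ax<33)&(abs(y)<22)&(abs(up)<25)
print(m.sum(),'up',np.percentile(up[m],[2,98]).round(1))
for a0 in range(6,34,4):
    k=m&(ax>a0)&(ax<a0+4)
    if k.sum()>8: print(a0,k.sum(),'y',np.percentile(y[k],[2,50,98]).round(1),'up',np.percentile(abs(up[k]),95).round(1))
print('end',np.percentile(ax[m],[98,99.5]))
r=w2rad(g); 
for lab,m in (('wallL',(r[:,0]<-52)&(r[:,2]>50)&(r[:,2]<60)),):
    print(lab,m.sum(),np.percentile(r[m&(r[:,1]>-75)&(r[:,1]<120),1],[1,99]))
E
```

```text
flat x,y,z,tilt,yaw [-21.5  -1.7  77.8  22.2  -0.3] F [ 0.2  0.  -1.7] T [-0.02  0.37 -0.03] w 32.1 J5 -0.518 t 12.4
-22,54,22 [-0.0158, -0.0069, 0.0943] [-0.0002, -0.0014, -0.0013]
-26,54,22 [-0.0316, -0.0069, 0.092] [-0.0002, -0.0014, -0.0013]
[-21.5  -1.7  77.8  22.2  -0.3]
82 up [-15.    8.3]
18 10 y [ 9.9 14.3 15.7] up 10.0
22 12 y [ 7.3 12.4 15.9] up 14.6
26 45 y [-9.4  7.4 15.7] up 14.6
30 9 y [-4.3 -1.   2.5] up 5.4
end [30.82047578 30.91426563]
wallL 402 [-60.77523034  12.2289769 ]
```

Request:
arm_command:
  rows:
    - [[0, -0.007, 0.04], [0, -0.001, -0.0013]]
    - [[0, -0.007, 0.04], [0, -0.001, -0.0013]]
    - [[0, -0.007, 0.04], [0, -0.001, -0.0013]]
    - [[0, -0.007, 0.04], [0, -0.001, -0.0013]]
    - [[0, -0.007, 0.04], [0, -0.001, -0.0013]]

```text
clock: 12.95
position: [517.7, 19.8, 64.7]
ee_rot: [0.997, 0.041, 0.07, -0.003]
contact_force: [0.1, 0.3, -1.6]
gripper_width: 31.7
grasp_force: 60.2
```

```bash
python3 go.py "-22,54,22" "-26,54,22"
```

```text
flat x,y,z,tilt,yaw [-20.5   0.3  67.6  22.    0. ] F [ 0.1  0.3 -1.6] T [-0.04  0.33 -0.02] w 31.7 J5 -0.496 t 12.95
-22,54,22 [-0.0134, 0.0013, 0.0531] [-0.0003, -0.0002, 0.0002]
-26,54,22 [-0.0292, 0.0013, 0.0508] [-0.0003, -0.0002, 0.0002]
```

Request:
arm_command:
  rows:
    - [[-0.007, 0.001, 0.027], [0, 0, 0]]
    - [[-0.013, 0.001, 0.053], [0, 0, 0]]
    - [[-0.013, 0.001, 0.053], [0, 0, 0]]
    - [[-0.013, 0.001, 0.053], [0, 0, 0]]

```text
clock: 13.35
position: [516.0, 19.3, 50.5]
ee_rot: [0.997, 0.041, 0.069, -0.003]
contact_force: [1.5, 1.2, -0.3]
gripper_width: 32.0
grasp_force: 60.2
```

```bash
python3 go.py "-25,54,22" "-27,54,22" "-29,54,22"  "-31,54,22"
```

```text
flat x,y,z,tilt,yaw [-22.3  -0.1  53.4  22.    0. ] F [ 1.6  1.1 -0.3] T [-0.06  0.29 -0.02] w 32.0 J5 -0.457 t 13.35
-25,54,22 [-0.0105, -0.0002, -0.0038] [-0.0001, 0.0002, 0.0002]
-27,54,22 [-0.0184, -0.0002, -0.0049] [-0.0001, 0.0002, 0.0002]
-29,54,22 [-0.0263, -0.0002, -0.006] [-0.0001, 0.0002, 0.0002]
-31,54,22 [-0.0343, -0.0002, -0.0071] [-0.0001, 0.0002, 0.0002]
```

Request:
arm_command:
  rows:
    - [[-0.011, 0, -0.004], [0, 0, 0]]
    - [[-0.011, 0, -0.004], [0, 0, 0]]
    - [[-0.011, 0, -0.004], [0, 0, 0]]

```text
clock: 13.65
position: [513.4, 19.2, 51.8]
ee_rot: [0.997, 0.041, 0.07, -0.003]
contact_force: [0.7, 0.1, -2.1]
gripper_width: 32.0
grasp_force: 60.2
```

Request:
arm_command:
  rows:
    - [[-0.012, 0, -0.0016], [0, 0, 0]]
    - [[-0.012, 0, -0.0016], [0, 0, 0]]
    - [[-0.012, 0, -0.0016], [0, 0, 0]]

```text
clock: 13.95
position: [510.4, 18.9, 51.7]
ee_rot: [0.997, 0.041, 0.07, -0.003]
contact_force: [1.4, -0.1, -0.6]
gripper_width: 32.2
grasp_force: 60.2
```

Request:
arm_command:
  rows:
    - [[-0.012, 0, -0.0016], [0, 0, 0]]
    - [[-0.012, 0, -0.0016], [0, 0, 0]]
    - [[-0.012, 0, -0.0016], [0, 0, 0]]

```text
clock: 14.25
position: [508.0, 18.9, 51.8]
ee_rot: [0.997, 0.041, 0.071, -0.003]
contact_force: [1.4, 0.6, -1.1]
gripper_width: 32.4
grasp_force: 60.3
```

```bash
python3 go.py "-33,54,22" "-35,54,22"
```

```text
flat x,y,z,tilt,yaw [-30.2   0.2  54.7  22.1   0. ] F [ 1.5  0.5 -1.1] T [-0.03 -0.26  0.03] w 32.4 J5 -0.447 t 14.25
-33,54,22 [-0.0114, 0.0009, 0.0015] [-0.0004, -0.0006, 0.0003]
-35,54,22 [-0.0193, 0.0009, 0.0004] [-0.0004, -0.0006, 0.0003]
```

Request:
arm_command:
  rows:
    - [[-0.012, 0, 0], [0, 0, 0]]
    - [[-0.012, 0, 0], [0, 0, 0]]
    - [[-0.012, 0, 0], [0, 0, 0]]

```text
clock: 14.55
position: [505.5, 18.7, 51.7]
ee_rot: [0.997, 0.041, 0.071, -0.004]
contact_force: [3.9, -0.2, -0.4]
gripper_width: 31.8
grasp_force: 60.3
```

Request:
arm_command:
  rows:
    - [[-0.012, 0, -0.001], [0, 0, 0]]
    - [[-0.012, 0, -0.001], [0, 0, 0]]
    - [[-0.012, 0, -0.001], [0, 0, 0]]

```text
clock: 14.85
position: [503.3, 18.7, 51.8]
ee_rot: [0.997, 0.042, 0.072, -0.004]
contact_force: [5.4, -1.0, -1.5]
gripper_width: 32.1
grasp_force: 60.3
```

```bash
python3 go.py "-38,54,22" "-38,54,16" "-37,52,16"
```

```text
flat x,y,z,tilt,yaw [-35.    0.4  54.6  22.2   0.1] F [ 5.3 -1.4 -1.5] T [-0.45 -1.43 -0.06] w 32.1 J5 -0.437 t 14.85
-38,54,22 [-0.0123, 0.0016, 0.001] [-0.0005, -0.0014, 0.0004]
-38,54,16 [-0.0151, 0.0016, 0.0092] [-0.0005, -0.0347, 0.0004]
-37,52,16 [-0.0123, 0.0017, 0.0177] [-0.0005, -0.0347, 0.0004]
```

Request:
arm_command:
  rows:
    - [[-0.006, 0.003, 0], [0, 0, 0]]
    - [[-0.012, 0.003, 0], [0, 0, 0]]
    - [[-0.012, 0.003, 0], [0, 0, 0]]
    - [[-0.012, 0.003, 0], [0, 0, 0]]

```text
clock: 15.25
position: [501.7, 18.4, 51.9]
ee_rot: [0.996, 0.042, 0.073, -0.004]
contact_force: [6.7, 0.1, -0.9]
gripper_width: 32.0
grasp_force: 60.4
```

```bash
python3 go.py "-37.5,54,22" "-38,53,16" "-37.5,53,14"; python3 go.py|cut -c1-90
```

```text
flat x,y,z,tilt,yaw [-36.6   0.2  54.6  22.4   0.1] F [ 6.7 -0.4 -0.9] T [-0.05 -1.84  0.01] w 32.0 J5 -0.431 t 15.25
-37.5,54,22 [-0.0041, 0.0011, 0.0026] [-0.0008, -0.0023, 0.0006]
-38,53,16 [-0.0096, 0.0011, 0.0144] [-0.0008, -0.0357, 0.0006]
-37.5,53,14 [-0.0087, 0.0011, 0.0174] [-0.0008, -0.0468, 0.0006]
flat x,y,z,tilt,yaw [-36.6   0.2  54.6  22.4   0.1] F [ 6.7 -0.4 -0.9] T [-0.05 -1.84  0.0
```

Request:
arm_command:
  rows:
    - [[-0.006, 0.001, 0.005], [0, -0.015, 0]]
    - [[-0.01, 0.001, 0.01], [0, -0.03, 0]]
    - [[-0.014, 0.001, 0.0174], [0, -0.047, 0]]
    - [[-0.014, 0.001, 0.0174], [0, -0.047, 0]]

```text
clock: 15.65
position: [501.9, 18.5, 47.6]
ee_rot: [0.999, 0.042, 0.001, -0.001]
contact_force: [7.8, 0.8, 2.9]
gripper_width: 32.0
grasp_force: 60.6
```

```bash
python3 go.py "-38.7,53,14" "-38.5,49,8"  "-38,46,3"
```

```text
flat x,y,z,tilt,yaw [-35.8   0.3  53.3  14.2   0.1] F [7.8 0.2 2.9] T [ 0.42 -2.21 -0.05] w 32.0 J5 -0.648 t 15.65
-38.7,53,14 [-0.0116, 0.0013, 0.0014] [-0.0008, -0.0009, 0.0007]
-38.5,49,8 [-0.0137, 0.0014, 0.0256] [-0.0008, -0.0343, 0.0008]
-38,46,3 [-0.0148, 0.0014, 0.0442] [-0.0007, -0.062, 0.0008]
```

Request:
arm_command:
  rows:
    - [[-0.006, 0.001, -0.004], [0, 0, 0]]
    - [[-0.012, 0.001, -0.004], [0, 0, 0]]
    - [[-0.014, 0.001, -0.004], [0, 0, 0]]
    - [[-0.014, 0.001, -0.004], [0, 0, 0]]

```text
clock: 16.05
position: [498.4, 18.1, 48.5]
ee_rot: [0.999, 0.042, 0.003, -0.002]
contact_force: [11.3, 0.2, -2.0]
gripper_width: 32.6
grasp_force: 60.6
```

```bash
python3 go.py "-38.5,53,14" "-38.5,49,8"  "-38,46,3"
```

```text
flat x,y,z,tilt,yaw [-39.3   0.2  54.1  14.4   0.1] F [11.3 -0.7 -2. ] T [ 0.11 -3.36  0.05] w 32.6 J5 -0.642 t 16.05
-38.5,53,14 [0.003, 0.001, 0.0049] [-0.001, -0.002, 0.0009]
-38.5,49,8 [-0.0, 0.001, 0.0291] [-0.0009, -0.0353, 0.0009]
-38,46,3 [-0.0011, 0.0011, 0.0477] [-0.0009, -0.0631, 0.001]
```

Request:
arm_command:
  rows:
    - [[0.001, 0.001, 0.008], [0, -0.01, 0]]
    - [[0.001, 0.001, 0.016], [0, -0.02, 0]]
    - [[0.001, 0.001, 0.024], [0, -0.03, 0]]
    - [[0.001, 0.001, 0.029], [0, -0.035, 0]]
    - [[0.001, 0.001, 0.029], [0, -0.035, 0]]

```text
clock: 16.55
position: [499.5, 17.7, 41.6]
ee_rot: [0.998, 0.042, -0.052, 0.001]
contact_force: [10.4, 1.7, 3.9]
gripper_width: 32.1
grasp_force: 60.9
```

```bash
python3 go.py "-37.7,49,8"  "-37.5,46.5,3" "-37,45.5,1"
```

```text
flat x,y,z,tilt,yaw [-37.5  -0.3  49.4   8.1   0.1] F [10.5  0.8  3.9] T [ 0.38 -2.91 -0.04] w 32.1 J5 -0.781 t 16.55
-37.7,49,8 [-0.0007, -0.001, 0.0019] [-0.0006, -0.0005, 0.001]
-37.5,46.5,3 [-0.0012, -0.001, 0.0186] [-0.0006, -0.0282, 0.001]
-37,45.5,1 [0.0001, -0.0009, 0.0251] [-0.0006, -0.0394, 0.001]
```

Request:
arm_command:
  rows:
    - [[0, 0, 0.007], [0, -0.01, 0]]
    - [[0, 0, 0.014], [0, -0.02, 0]]
    - [[0, 0, 0.02], [0, -0.03, 0]]
    - [[0, 0, 0.0245], [0, -0.039, 0]]
    - [[0, 0, 0.0245], [0, -0.039, 0]]

```text
clock: 17.05
position: [498.6, 17.4, 34.8]
ee_rot: [0.993, 0.042, -0.113, 0.004]
contact_force: [10.5, 0.8, 2.6]
gripper_width: 31.8
grasp_force: 61.0
```

```bash
python3 go.py "-37,45,0"  "-33.5,45,0"
```

```text
flat x,y,z,tilt,yaw [-37.4  -0.6  44.9   1.    0.2] F [10.5 -0.1  2.6] T [ 0.3  -3.09  0.01] w 31.8 J5 -0.928 t 17.05
-37,45,0 [0.0009, -0.0021, 0.0006] [-0.0004, -0.0056, 0.001]
-33.5,45,0 [0.0145, -0.0021, -0.0025] [-0.0004, -0.0056, 0.001]
```

Request:
arm_command:
  rows:
    - [[0.008, -0.002, -0.002], [0, -0.003, 0]]
    - [[0.0155, -0.002, -0.0035], [0, -0.0056, 0]]
    - [[0.0155, -0.002, -0.0035], [0, -0.0056, 0]]

```text
clock: 17.35
position: [500.2, 17.5, 34.7]
ee_rot: [0.991, 0.042, -0.124, 0.005]
contact_force: [7.3, 0.2, 4.2]
gripper_width: 31.8
grasp_force: 61.1
```

Request:
arm_command:
  rows:
    - [[0.006, 0, -0.0015], [0, 0, 0]]
    - [[0.012, 0, -0.003], [0, 0, 0]]
    - [[0.012, 0, -0.003], [0, 0, 0]]

```text
clock: 17.65
position: [501.5, 17.6, 34.7]
ee_rot: [0.991, 0.042, -0.125, 0.005]
contact_force: [5.3, 1.0, 5.1]
gripper_width: 32.0
grasp_force: 61.2
```

```bash
python3 go.py "-37,45,0"  "-33.5,45,0"
```

```text
flat x,y,z,tilt,yaw [-34.2  -0.6  45.2  -0.4   0.1] F [5.4 0.6 5.1] T [ 0.2  -1.59 -0.01] w 32.0 J5 -0.964 t 17.65
-37,45,0 [-0.0106, -0.0023, 0.0031] [-0.0002, 0.0024, 0.0006]
-33.5,45,0 [0.003, -0.0023, -0.0004] [-0.0002, 0.0024, 0.0006]
```

Request:
arm_command:
  rows:
    - [[0.008, 0, -0.004], [0, 0, 0]]
    - [[0.012, 0, -0.006], [0, 0, 0]]
    - [[0.012, 0, -0.006], [0, 0, 0]]

```text
clock: 17.95
position: [502.5, 17.6, 34.7]
ee_rot: [0.991, 0.041, -0.128, 0.005]
contact_force: [3.6, 3.1, 6.3]
gripper_width: 32.1
grasp_force: 61.2
```

```bash
python3 go.py  "-33.5,45,0"
```

```text
flat x,y,z,tilt,yaw [-33.1  -0.6  45.3  -0.7   0.1] F [3.8 2.8 6.3] T [ 0.58 -0.88 -0.08] w 32.1 J5 -0.971 t 17.95
-33.5,45,0 [-0.0008, -0.0025, 0.0006] [-0.0002, 0.004, 0.0004]
```

Request:
arm_command:
  rows:
    - [[0.004, 0, -0.003], [0, 0, 0]]
    - [[0.004, 0, -0.003], [0, 0, 0]]
    - [[0.004, 0, -0.003], [0, 0, 0]]
    - [[0.004, 0, -0.003], [0, 0, 0]]
    - [[0.004, 0, -0.003], [0, 0, 0]]
  grip: 0.55

```text
clock: 18.45
position: [502.6, 17.1, 34.2]
ee_rot: [0.991, 0.041, -0.129, 0.005]
contact_force: [0.3, -0.3, -0.1]
gripper_width: 46.8
grasp_force: 0.0
```

```bash
python3 go.py; python3 - <<'E'
from h import *
s=arm.read_state(); p,q=s['position'],R.from_quat(s['ee_rot'])
print(q.inv().apply([0,0,1]), delta(p,q,p+[-10,0,100],tool(YAW,0)),p)
E
```

```text
flat x,y,z,tilt,yaw [-33.1  -1.1  44.8  -0.9   0. ] F [ 0.3 -0.3 -0.1] T [ 0.02 -0.54  0.05] w 46.8 J5 -0.973 t 18.45
[-2.56303054e-01 -4.66496825e-04 -9.66596362e-01] (array([-0.1411, -0.0035, -0.3764]), array([-0.0001,  0.0825,  0.0001])) [502.56530757  17.12202824  34.1540473 ]
```

Released with no load on the tool. Retract and look.

Request:
arm_command:
  rows:
    - [[-0.05, 0, -0.15], [0, 0.02, 0]]
    - [[-0.1, 0, -0.3], [0, 0.04, 0]]
    - [[-0.2, 0, -0.5], [0, 0.08, 0]]
    - [[-0.3, 0, -0.6], [0, 0.08, 0]]
    - [[-0.4, 0, -0.6], [0, 0.08, 0]]

```text
clock: 18.95
position: [446.3, 12.7, 209.8]
ee_rot: [0.999, 0.042, 0.002, -0.001]
contact_force: [0.5, -0.0, 0.3]
gripper_width: 47.2
grasp_force: 0.0
```

Request:
arm_command:
  rows:
    - [[-0.2, 0.4, 0], [0, 0, 0]]
    - [[-0.2, 0.4, 0], [0, 0, 0]]
    - [[-0.2, 0.4, 0], [0, 0, 0]]
    - [[-0.2, 0.4, 0], [0, 0, 0]]
  grip: 0

```text
clock: 19.35
position: [402.3, -92.7, 205.4]
ee_rot: [0.999, 0.04, -0.003, -0.0]
contact_force: [0.7, -0.2, -0.7]
gripper_width: -0.0
grasp_force: 0.0
```

```bash
python3 - <<'E'
from h import *
s=arm.read_state(); print(s['position'],s['joints'].round(2),s['gripper_width'])
im,d=snap('top'); P=cloud('top',d); r=w2rad(P.reshape(-1,3)); im2,d2=snap('scene')
for a in range(-46,44,4):
    m=(abs(r[:,1])<3)&(r[:,0]>a)&(r[:,0]<a+4); print(a,round(np.median(r[m,2]),1),end=' ')
for y in range(-26,27,4):
    m=(abs(r[:,0])<20)&(r[:,1]>y)&(r[:,1]<y+4); print('\ny',y,round(np.median(r[m,2]),1),end=' ')
m=(abs(r[:,1])<25)&(r[:,0]>-44)&(r[:,0]<40)&(r[:,2]>48); print(np.percentile(r[m,0],[1,99]))
x=r[(abs(r[:,1])<45)&(r[:,0]>40)&(r[:,0]<130)&(r[:,2]>65)&(r[:,2]<200)]; print('flap',np.polyfit(x[:,2],x[:,0],1),np.percentile(x[:,2],99),np.percentile(x[:,0],[50,98]))
a=cv2.resize(im[185:295,150:255],(430,450),interpolation=cv2.INTER_CUBIC); b=cv2.resize(im2[190:310,175:305],(370,450*1)[:2],interpolation=cv2.INTER_CUBIC)
cv2.imwrite('pics/seated.png',np.hstack([a,b]))
E
```

```text
[402.28351915 -92.66983659 205.36015298] [ 0.17  0.04 -0.51 -0.   -1.02  1.48] -0.04447075972361137
-46 54.3 -42 50.9 -38 41.8 -34 58.7 -30 62.0 -26 61.9 -22 61.8 -18 61.9 -14 61.1 -10 62.5 -6 60.9 -2 61.7 2 61.7 6 61.4 10 61.3 14 60.9 18 60.7 22 61.3 26 46.7 30 51.5 34 27.1 38 26.3 42 55.9 
y -26 28.1 
y -22 27.7 
y -18 43.7 
y -14 56.1 
y -10 59.4 
y -6 60.8 
y -2 61.4 
y 2 61.2 
y 6 60.0 
y 10 56.2 
y 14 52.3 
y 18 28.9 
y 22 27.8 
y 26 27.9 [-43.05600098  32.67659784]
flap [ 0.18206134 41.07952758] 161.4457149304339 [63.29148172 73.62319035]
```

View pics/seated.png

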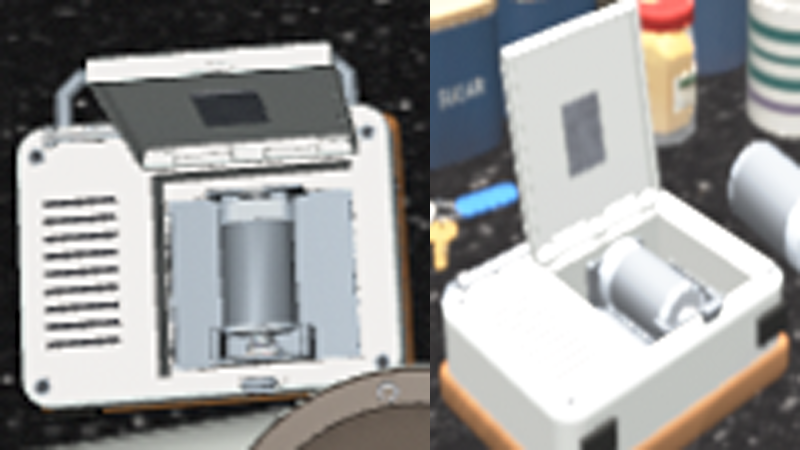

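```bash
cat > gt.py <<'E'
import sys; from h import *
s=arm.read_state(); p,q=s['position'],R.from_quat(s['ee_rot'])
print('tcp',w2rad(p).round(1),'F',R.from_euler('z',-YAW,degrees=True).apply(s['contact_force']).round(1),s['clock'])
for g in sys.argv[1:]:
    a=rad2w(np.array(list(map(float,g.split(','))))); print(g,*[x.tolist() for x in delta(p,q,a,tool(YAW,0))])
E
python3 gt.py 93,0,205
```

```text
tcp [-122.8 -101.1  205.3] F [-0.8  0.2  0.5] 19.45
93,0,205 [0.8632, -0.4044, -0.0036] [-0.0002, 0.0019, 0.0]
```

Request:
arm_command:
  rows:
    - [[0.863, -0.404, -0.01], [0, 0.002, 0]]
    - [[0.863, -0.404, -0.01], [0, 0.002, 0]]
    - [[0.863, -0.404, -0.01], [0, 0.002, 0]]
    - [[0.863, -0.404, -0.01], [0, 0.002, 0]]
    - [[0.863, -0.404, -0.01], [0, 0.002, 0]]

```text
clock: 19.95
position: [612.7, 30.2, 205.4]
ee_rot: [0.999, 0.043, -0.0, -0.0]
contact_force: [-0.0, 0.8, -0.3]
gripper_width: -0.0
grasp_force: 0.0
```

Request:
arm_command:
  rows:
    - [[0, 0, 0], [0, 0, 0]]
    - [[0, 0, 0], [0, 0, 0]]

```text
clock: 20.15
position: [610.3, 28.7, 204.8]
ee_rot: [0.999, 0.042, -0.001, -0.0]
contact_force: [0.4, -0.3, -0.4]
gripper_width: 0.1
grasp_force: 0.0
```

```bash
python3 gt.py 96,0,140
```

```text
tcp [ 93.    1.6 204.8] F [ 0.4 -0.3 -0.4] 20.15
96,0,140 [0.0126, 0.0067, 0.2591] [-0.0001, 0.0009, 0.0009]
```

Request:
arm_command:
  rows:
    - [[0.013, 0.006, 0.15], [0, 0, 0]]
    - [[0.013, 0.006, 0.25], [0, 0, 0]]
    - [[0.013, 0.006, 0.26], [0, 0, 0]]
    - [[0.013, 0.006, 0.26], [0, 0, 0]]

```text
clock: 20.55
position: [612.9, 25.6, 141.7]
ee_rot: [0.999, 0.041, -0.0, 0.0]
contact_force: [0.4, 0.5, 0.3]
gripper_width: 0.1
grasp_force: 0.0
```

Request:
arm_command:
  rows:
    - [[-0.03, 0, 0], [0, 0, 0]]
    - [[-0.06, 0, 0], [0, 0, 0]]
    - [[-0.09, 0, 0], [0, 0, 0]]
    - [[-0.12, 0, -0.01], [0, 0, 0]]
    - [[-0.144, 0, -0.025], [0, 0, 0]]

```text
clock: 21.05
position: [576.6, 22.8, 148.2]
ee_rot: [0.999, 0.041, -0.0, -0.0]
contact_force: [-0.1, 1.0, 0.2]
gripper_width: -0.0
grasp_force: 0.2
```

```bash
python3 gt.py 58,0,147 33,0,144 9,0,132
```

```text
tcp [ 58.9  -1.5 148.2] F [-0.   1.   0.2] 21.05
58,0,147 [-0.0038, -0.0061, 0.0048] [-0.0002, 0.0, 0.0002]
33,0,144 [-0.1038, -0.0061, 0.0168] [-0.0002, 0.0, 0.0002]
9,0,132 [-0.1998, -0.0062, 0.0648] [-0.0002, 0.0, 0.0002]
```

Request:
arm_command:
  rows:
    - [[-0.05, -0.003, 0.003], [0, 0, 0]]
    - [[-0.104, -0.006, 0.015], [0, 0, 0]]
    - [[-0.155, -0.006, 0.035], [0, 0, 0]]
    - [[-0.2, -0.006, 0.062], [0, 0, 0]]
    - [[-0.2, -0.006, 0.062], [0, 0, 0]]

```text
clock: 21.55
position: [525.6, 19.9, 132.0]
ee_rot: [0.999, 0.041, -0.001, -0.0]
contact_force: [0.4, -0.5, 0.0]
gripper_width: -0.2
grasp_force: 0.0
```

```bash
python3 gt.py -11,0,114 -25,0,92; python3 - <<'E'
from h import *
im,d=snap('scene'); im2,d2=snap('top')
cv2.imwrite('pics/flap.png',cv2.resize(im[170:310,160:330],(680,560)))
P=cloud('scene',d); r=w2rad(P.reshape(-1,3)); m=(r[:,1]<-20)&(r[:,1]>-52)&(r[:,2]>70)&(r[:,2]<175)&(r[:,0]>-60)&(r[:,0]<90)
for z in range(75,170,15):
    k=m&(abs(r[:,2]-z)<4); print(z,k.sum(),np.percentile(r[k,0],[10,50,90]).round(0) if k.sum() else '')
E
```

```text
tcp [  7.9  -0.2 132. ] F [ 0.4 -0.5  0. ] 21.55
-11,0,114 [-0.0754, -0.0008, 0.0722] [-0.0002, 0.0007, 0.0002]
-25,0,92 [-0.1312, -0.0008, 0.1604] [-0.0002, 0.0007, 0.0002]
75 36 [37. 42. 45.]
90 39 [24. 29. 33.]
105 39 [11. 17. 21.]
120 39 [1. 6. 9.]
135 21 [-17. -15. -13.]
150 0 
165 0
```

View pics/flap.png

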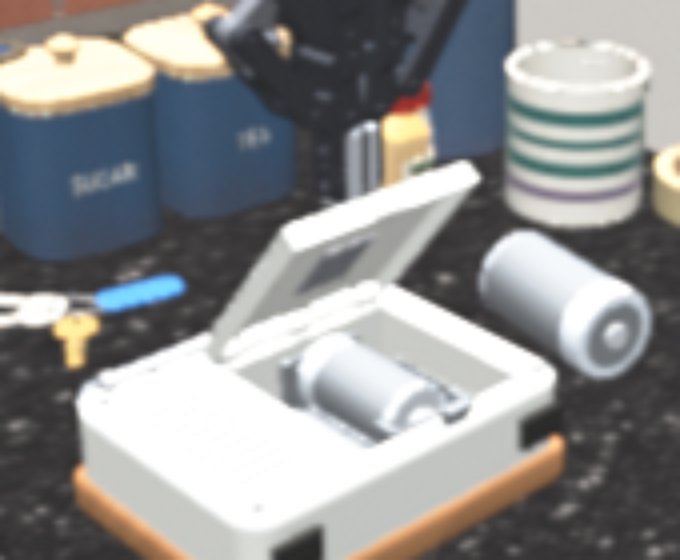

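Request:
arm_command:
  rows:
    - [[-0.04, 0, 0.03], [0, 0, 0]]
    - [[-0.0755, 0, 0.072], [0, 0, 0]]
    - [[-0.107, 0, 0.115], [0, 0, 0]]
    - [[-0.136, 0, 0.16], [0, 0, 0]]
    - [[-0.164, 0, 0.21], [0, 0, 0]]

```text
clock: 22.15
position: [488.2, 17.3, 80.2]
ee_rot: [0.999, 0.041, 0.001, -0.001]
contact_force: [0.6, -0.7, -1.0]
gripper_width: -0.0
grasp_force: 0.3
```

Request:
arm_command:
  rows:
    - [[0, 0, 0], [0, 0, 0]]
    - [[-0.008, 0, 0.01], [0, 0, 0]]
    - [[-0.014, 0, 0.02], [0, 0, 0]]
    - [[-0.014, 0, 0.02], [0, 0, 0]]

```text
clock: 22.55
position: [483.6, 16.7, 74.9]
ee_rot: [0.999, 0.041, 0.0, -0.0]
contact_force: [0.6, 0.1, 1.1]
gripper_width: 0.1
grasp_force: 0.1
```

```bash
python3 gt.py -37,0,70
```

```text
tcp [-34.2   0.1  74.9] F [0.6 0.  1.1] 22.55
-37,0,70 [-0.011, 0.0004, 0.0197] [-0.0003, -0.0002, 0.0002]
```

Request:
arm_command:
  rows:
    - [[-0.006, 0, 0.01], [0, 0, 0]]
    - [[-0.011, 0, 0.02], [0, 0, 0]]
    - [[-0.011, 0, 0.02], [0, 0, 0]]

```text
clock: 22.85
position: [481.3, 16.7, 70.1]
ee_rot: [0.999, 0.041, 0.001, -0.001]
contact_force: [1.8, 0.5, 2.5]
gripper_width: -0.5
grasp_force: 1.0
```

Request:
arm_command:
  rows:
    - [[0, 0, 0.008], [0, 0, 0]]
    - [[0, 0, 0.008], [0, 0, 0]]
    - [[0, 0, 0.008], [0, 0, 0]]

```text
clock: 23.15
position: [479.7, 16.2, 67.2]
ee_rot: [0.999, 0.041, -0.001, -0.0]
contact_force: [0.4, 0.1, 0.4]
gripper_width: 0.1
grasp_force: 0.1
```

Request:
arm_command:
  rows:
    - [[0, 0, 0.008], [0, 0, 0]]
    - [[0, 0, 0.008], [0, 0, 0]]
    - [[0, 0, 0.008], [0, 0, 0]]

```text
clock: 23.45
position: [479.8, 16.2, 66.6]
ee_rot: [0.999, 0.041, -0.001, -0.0]
contact_force: [-3.8, 0.2, 10.9]
gripper_width: 0.2
grasp_force: 5.2
```

```bash
python3 gt.py
```

```text
tcp [-38.   -0.2  66.6] F [-3.8  0.5 10.9] 23.45
```

Request:
arm_command:
  rows:
    - [[0, 0, 0.005], [0, 0, 0]]
    - [[0, 0, 0.005], [0, 0, 0]]
    - [[0, 0, 0.005], [0, 0, 0]]

```text
clock: 23.75
position: [479.9, 16.2, 66.3]
ee_rot: [0.999, 0.042, -0.001, 0.0]
contact_force: [-6.2, 0.8, 17.8]
gripper_width: -0.0
grasp_force: 8.7
```

Request:
arm_command:
  rows:
    - [[0, 0, -0.1], [0, 0, 0]]
    - [[0, 0, -0.3], [0, 0, 0]]
    - [[-0.2, 0.3, -0.5], [0, 0, 0]]
    - [[-0.3, 0.5, -0.5], [0, 0, 0]]
    - [[-0.4, 0.6, -0.5], [0, 0, 0]]

```text
clock: 24.25
position: [412.9, -109.1, 184.6]
ee_rot: [0.999, 0.042, 0.001, -0.0]
contact_force: [1.8, -0.9, 0.6]
gripper_width: 0.1
grasp_force: 0.0
```

Request:
arm_command:
  rows:
    - [[0, 0, 0], [0, 0, 0]]
    - [[0, 0, 0], [0, 0, 0]]
    - [[0, 0, 0], [0, 0, 0]]
    - [[0, 0, 0], [0, 0, 0]]

```text
clock: 24.65
position: [413.6, -107.4, 183.0]
ee_rot: [0.999, 0.042, -0.001, -0.0]
contact_force: [0.6, -0.4, 0.1]
gripper_width: -0.5
grasp_force: 0.0
```

```bash
python3 - <<'E'
from h import *
s=arm.read_state(); print(s['position'],s['clock'],s['contact_force'])
im,d=snap('top'); im2,d2=snap('scene'); r=w2rad(cloud('top',d).reshape(-1,3))
for a in range(-64,60,8):
    m=(r[:,1]>-45)&(r[:,1]<45)&(abs(r[:,1])>8)&(r[:,0]>a)&(r[:,0]<a+8); print(a,round(np.median(r[m,2]),1),end=' ')
a=cv2.resize(im[120:300,110:400],(790,490))[:, :470]; b=cv2.resize(im2[180:330,170:270],(327,490))
cv2.imwrite('pics/end.png',np.hstack([a,b]))
E
```

```text
[ 413.59582286 -107.40537043  182.96537353] 24.65 [ 0.555617   -0.38244941  0.1266222 ]
-64 nan -56 66.9 -48 67.2 -40 66.8 -32 67.0 -24 66.7 -16 66.7 -8 67.0 0 66.6 8 66.6 16 66.9 24 67.0 32 66.6 40 66.2 48 56.3 56 60.5
  return _methods._mean(a, axis=axis, dtype=dtype,
  ret = ret.dtype.type(ret / rcount)
```

View pics/end.png

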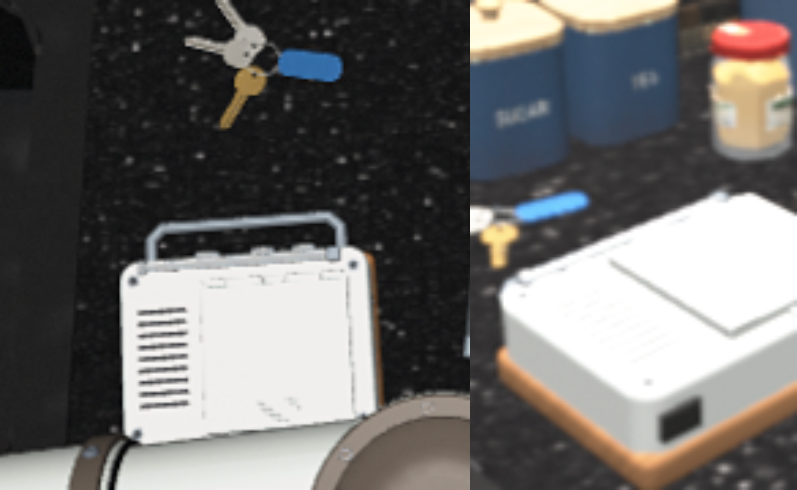

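The flap is shut and level at z 67 and stays shut with the arm away; the keys and jar are where they were.

```bash
python3 -c "
from bench import arm; print(arm.job_done())"
```

```text
the job is handed in; nothing more can be done
None
```

The smaller cell is in its bay, level with its flat end on the spring and its button end behind the ribs. The flap stays shut and level with the arm away, no wrist reading went above about 20 N, the mug, jar and keys were never approached, and the job was handed in at about 25 s.

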